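# Check the mug warmer's plate with a surface thermometer

### The job

Lift the blue mug off the mug warmer and stand it gently upright in the middle of the round cork coaster. Then draw the yellow surface thermometer out of its wooden holder and hold it upright with the tip inside the red ring on the warmer's plate, pressing lightly so that the sprung tip is pushed in about half way; keep it so for two seconds and finish while still holding it there. Leave everything else where it stands.

Things in the scene. Friction and masses are not known exactly. Their poses are not given: they have to be found in the camera images.
- mug: Loose blue mug, about 0.2 kg, 91 mm high, 84 mm across, with a loop handle on its -y side; overall 115 mm along y. Origin on the underside, 15 mm from the mug's round axis towards the handle; z up. At the start it stands on the warmer's plate and hides the ringed spot.
- mug_base (a point): Centre of the mug's round underside (body frame 0, +15, 0 mm). Axes as the mug's.
- mug_handle (a point): A good grip point on the mug's handle (body frame 0, -47, +55 mm; 62 mm from the mug's axis). The handle is solid to the fingers (they cannot go through the loop): 29 mm wide along the mug's x, from 16 to 84 mm above the underside, out to 58 mm from the origin along -y; pinch it across x from above. The mug's round side starts about 20 mm from this point.
- warmer: Fixed mug warmer: round black puck 128 mm across with a metal plate 112 mm across, plate top 26 mm above the worktop; small grey switch block on its -x side. Origin at the centre of its underside, z up.
- spot (a point): Marked test spot on the top face of the warmer's plate: black dot at the centre of a white disc inside a red ring (inner diameter 30 mm, outer 36 mm). It is 15 mm along x and 12 mm along y from the plate's centre, in the warmer's axes, and lies under the mug at the start.
- coaster: Fixed round cork coaster, 130 mm across, 6 mm thick. Origin at the centre of its underside, on the worktop. Behind the work a wall cabinet overhangs: its front and handles begin about 0.56 m ahead of the robot base, its underside is 0.44 m above the worktop; keep the wrist clear of it.
- holder: Fixed probe holder: light wooden block 60 x 60 x 56 mm high on a dark steel foot 86 x 86 x 4 mm, with an upright hole of 15 mm diameter, 52 mm deep, in the middle of its top. Origin at the centre of its underside.
- probe: Loose yellow thermometer, 0.09 kg, upright in the holder. Origin: underside of its black collar (32 mm wide, 8 thick), resting on the block's top; z up along the handle. Square handle 22 x 22 mm (sides along x, y) from 8 to 86 mm above the origin, top at 88.5. Below: stem 8 mm wide, 30 long, then the sprung tip, foot 48 mm below the origin when out. Lift 50 mm or more to leave the holder.
- probe_grip (a point): Grip point on the axis of the thermometer's handle, 45 mm above the probe's origin, 93 mm above the foot when the tip is out. Axes as the probe's.
- probe_foot (a point): Centre of the underside of the tip's foot (copper disc, 10 mm diameter), the face that touches the spot.
- probe_tip (a joint): How far the sprung tip is pushed into the stem: 0 fully out, 0.012 m fully in (half way is 0.006). The spring takes about 0.6 N to start, 2.4 N at half way, 4.2 N fully in.
- salt_shaker: Bystander: loose glass salt shaker with a grey top, 44 mm across, 90 mm high. Origin at the centre of its underside. Leave it alone.
- spice_jar: Bystander: loose spice jar with a red lid, 45 mm across, 108 mm high. Origin at the centre of its underside. Leave it alone.
- tin: Bystander: loose food tin with a turquoise wrapper, 76 mm across, 58 mm high. Origin at the centre of its underside. Leave it alone.

How it is judged:
By the outcome, as a careful person would: the job done as asked, in the order asked, and still so for the second after the job is handed in, while the arm keeps its last pose, push and grip.
It also fails if it takes over 69 s, if anything falls off the work surface, if the arm or the gripper's body presses on something with over 40 N, if the wrist force passes 120 N, or if a joint passes its speed limit or range.

### The arm

A 6-joint arm with a two-finger parallel gripper is mounted at the origin on a cart in front of the work surface, level with it; the furniture and walls round the work are solid. World frame = base frame: x ahead of the robot, y to its left, z up, the work surface at z = 0. Lengths are in mm, angles in rad, forces in N, time in s.
With the tool pointing down it reaches from about 250 to 725 mm from the base axis. Payload 9.7 kg.
Tool frame: the origin (TCP) lies at the very end of the fingers, on their centre line; the grasp point (between the pads) lies 19 mm behind it; z points along the fingers, y is the line along which they close (so a half turn about z gives the same grasp; the last joint's range is limited). The gripper opens to 85 mm and grips with 20 to 120 N. Pads are 22 mm wide; open, the fingers measure 114 mm over their backs; the gripper's body (76 mm by 85 mm) begins 54 mm behind the grasp point. The pads swing forward as they close: fully open they stand 13 mm farther back than shut.
Start: joints at [-1.273, 0.087, 0.176, 1.66, 0, 1.571], TCP at [161.377, -525.789, 231.284] pointing down, gripper open.
Joint ranges: [-3.13, 3.13], [-0.85, 1.81], [-1.15, 1.24], [-2.2, 2.28], [-1.44, 1.52], [-3.14, 3.14]. Speed limits (rad/s): [2.22, 2.22, 2.57, 3.14, 3.14, 3.14].

### API

Orientations are given as a unit quaternion [w, x, y, z].
In Python, from rig import observe, capture, camera_info, job_done gives the robot as it stands.
- The arm moves only by the tool servo_tool, never from a script. Its argument "increments" is a list of rows, each a list of 3 entries, a list of its own where there are three numbers: the turn, a rotation vector about the tool's x, y, z as a fraction of full scale, then the shift along the tool's x, y, z as a fraction of full scale, then the opening, from 0 (shut) to 1 (fully open). A call has exactly 10 rows; each row is the pose to reach, as a shift and turn from the pose commanded when the call began, along the tool's axes at that moment, turning the shorter way round; what a row does not reach only later rows make up. Full scale, the value 1, is 8 cm for a shift and pi rad for a turn. A row lasts 1/8 s, in which the tool goes at most 62.5 mm and 10.7 degrees, less where a joint would pass 70% of its speed; a pose out of reach is approached as far as the arm can. A call with a number of a shift or a turn outside -1 to 1 is refused whole. A call with a gripper value outside its range is refused whole. The fingers move at their own pace and stop on an object; "grip_force" is the grip in N (left out, the last holds). Time passes only in rows, so rows that repeat a pose let the fingers close, or fill a call up. It gives the time, the measured TCP pose, the force, the opening and the grip force at its end, in the units of the state.
- observe(): the state, without advancing time (a new reading comes with each control period).
- capture(name): name is "side" or "top"; returns the picture (420x560x3 uint8, red, green, blue); there is no depth.
- camera_info(name): a dict with "camera_matrix" (3x3 intrinsics, pixels), "R" (3x3) and "t" (3): a world point X has camera coordinates R X + t. Camera axes: x right, y down, z forward; pixel columns grow to the right and rows downward; lengths in mm; the calibration is good to about 2 mm. A picture is of the moment at which its call begins. camera_info takes no time and is no camera call.
- job_done(): hands the job in; it is judged then, once.
The state is a dict: "time_s": time; "joints": joint angles; "joint_vel": joint speeds; "effort": joint torques, N m; "position": TCP position; "tool_rot": TCP orientation; "contact_force": force on the tool from outside, world axes, zero at the start; "ft_torque": the same for the moment, N m; "width": finger opening in mm; "grasp_force": force on a finger pad.
Only numpy, scipy, OpenCV 4.12 (cv2) and the standard library are available. Lean on these libraries where they do the work, as an engineer would, in place of code of your own. Each camera call takes 0.05 s, during which the arm holds its last target. There are 200 camera calls.

## Working session

There is one attempt and no reset: what is moved stays moved. The work goes in short steps, Python scripts to look and compute and a tool call to move; the robot and the scene stay as the last step left them, time stands still between calls to the robot, and variables do not carry over. Pictures are saved under pics/ and viewed, at most 12 in all, crops included, and the job is handed in when it is done.

Besides the shell and the picture viewer there is one more tool, called after "Request:" by a JSON object that holds its "name" and its "arguments", one argument or row to a line. servo_tool: Moves the arm, as the interface text tells. Shift numbers are shares of 8 cm and turn numbers shares of pi rad, none past 1 either way. Its arguments: {"type":"object","properties":{"increments":{"type":"array"},"grip_force":{"type":"number"}},"required":["increments"]}

```bash
mkdir -p pics
python3 - <<'E'
from rig import *
import cv2,numpy as np
np.set_printoptions(precision=4,suppress=True)
for n in("side","top"):
    cv2.imwrite(f"pics/{n}0.png",cv2.cvtColor(capture(n),cv2.COLOR_RGB2BGR)); c=camera_info(n)
    print(n,c["camera_matrix"],c["R"],c["t"])
s=observe(); print(s["position"],s["tool_rot"],s["width"],s["contact_force"],s["time_s"])
E
```

```text
side [[388.9105   0.     277.6215]
 [  0.     388.9105 211.5914]
 [  0.       0.       1.    ]] [[ 0.916  -0.4011 -0.0091]
 [-0.233  -0.5135 -0.8259]
 [ 0.3266  0.7586 -0.5638]] [-495.2467  182.3706  728.9482]
top [[450.3315   0.     283.5423]
 [  0.     450.3315 208.3021]
 [  0.       0.       1.    ]] [[-0.0068 -1.      0.0047]
 [-0.9807  0.0058 -0.1956]
 [ 0.1956 -0.006  -0.9807]] [ -31.0855  548.5825 1079.3524]
[ 161.3073 -525.5918  230.6388] [-0.0006  0.9889  0.1483 -0.0001] 85.53315117736132 [ 0.0057 -0.0234 -0.377 ] 0.1
```

View pics/top0.png

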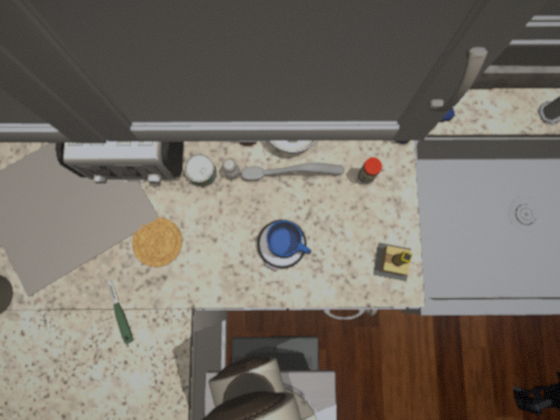

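View pics/side0.png

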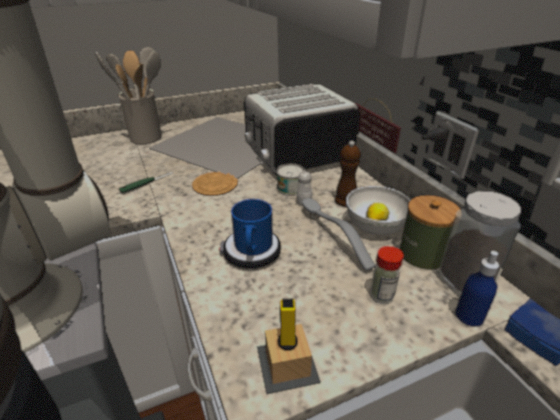

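The top view shows the mug at about (284,240) on the warmer (282,245), the coaster at (157,242) and the holder at (397,260). In the side view the mug is at (252,225) and the probe at (288,320). I'll enlarge these.

Run:
```python
import cv2,numpy as np
T=cv2.imread("pics/top0.png");S=cv2.imread("pics/side0.png")
def c(I,x,y,w,h,k):
    o=cv2.resize(I[y:y+h,x:x+w],None,fx=k,fy=k,interpolation=cv2.INTER_CUBIC)
    o=cv2.convertScaleAbs(o,alpha=1.4)
    for i in range(0,w,10):
        cv2.line(o,(i*k,0),(i*k,5),(255,255,255));cv2.putText(o,str(x+i),(i*k,14),0,.32,(0,255,0))
    for j in range(0,h,10):
        cv2.line(o,(0,j*k),(5,j*k),(255,255,255));cv2.putText(o,str(y+j),(0,j*k+4),0,.32,(0,255,0))
    return o
k=5
a=np.hstack([c(T,250,215,65,60,k),c(T,375,237,45,60,k),c(T,127,212,50,60,k)])
b=np.hstack([c(S,217,198,70,60,k),c(S,255,292,70,100,3),])
b=b if 0 else np.hstack([c(S,217,195,70,60,k),c(S,250,290,74,60,k)])
b=np.hstack([b,np.zeros((300,a.shape[1]-b.shape[1],3),np.uint8)])
cv2.imwrite("pics/z0.png",np.vstack([a,b])); print(a.shape)
```

```text
(300, 800, 3)
```

View pics/z0.png

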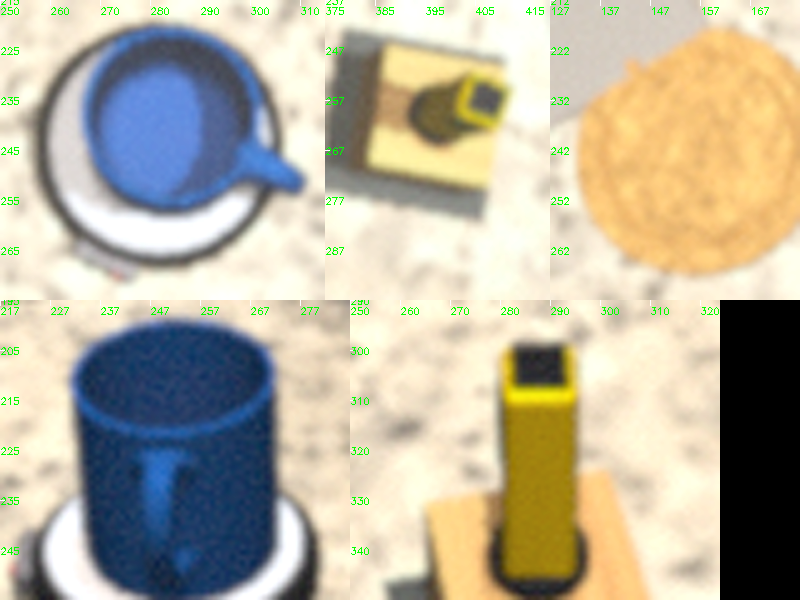

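Enlarged, the mug rim spans about (267–301, 220–257) with the handle tip at (310.4,251). The probe top is at (407.4,257) in the top view and (287.6,304.3) in the side view. The coaster is centred near row 242, and the switch block is near (270,266).

```bash
cat > h.py <<'E'
import numpy as np,cv2
from scipy.optimize import least_squares
from scipy.spatial.transform import Rotation as Ro
from rig import *
def bp(n,p,z):
    c=camera_info(n);K,R,t=map(np.array,(c["camera_matrix"],c["R"],c["t"]))
    p=np.atleast_2d(p).astype(float);d=np.c_[p,np.ones(len(p))]@np.linalg.inv(K).T@R
    C=-R.T@t;return C+d*((z-C[2])/d[:,2])[:,None]
def pr(n,X):
    c=camera_info(n);K,R,t=map(np.array,(c["camera_matrix"],c["R"],c["t"]))
    q=(np.atleast_2d(X)@R.T+t)@K.T;return q[:,:2]/q[:,2:]
def circ(n,mask,z,r=None):
    cs,_=cv2.findContours(mask.astype(np.uint8),0,1);c=max(cs,key=cv2.contourArea)[:,0]
    P=bp(n,c,z)[:,:2]
    f=lambda v:np.hypot(*(P-v[:2]).T)-v[2]
    return least_squares(f,[*P.mean(0),r or 50],loss="soft_l1",f_scale=1.5).x,P
def tri(a,b):
    f=lambda X:np.r_[(pr("top",X)[0]-a),(pr("side",X)[0]-b)]
    s=least_squares(f,[390,0,60]);return s.x,s.fun
E
python3 - <<'E'
from h import *
np.set_printoptions(precision=1,suppress=True)
T=cv2.cvtColor(cv2.imread("pics/top0.png"),cv2.COLOR_BGR2HSV)
def m(lo,hi,x,y,w,h):
    k=np.zeros(T.shape[:2],np.uint8);k[y:y+h,x:x+w]=cv2.inRange(T,lo,hi)[y:y+h,x:x+w];return k
v,P=circ("top",m((100,110,40),(125,255,255),255,212,60,60),117);print("mug rim",v)
d=np.hypot(*(P-v[:2]).T);q=P[d>v[2]+6];print("handle pts",q.mean(0),"far",P[d.argmax()],d.max(),"dir",np.degrees(np.arctan2(*(q.mean(0)-v[:2])[::-1])))
print("handle tip@z~90",bp("top",[310.4,251],95), "rim manual",bp("top",[283.8,238.8],117))
v,P=circ("top",m((8,120,60),(25,255,255),125,208,65,65),6);print("coaster",v)
print("warmer",bp("top",[282.1,244],20),"switch",bp("top",[270,265.5],15))
print("probe top",bp("top",[407.4,257],144.5),bp("side",[287.6,304.3],144.5),tri([407.4,257],[287.6,304.3]))
# holder top corners
print("block corners",bp("top",[[387,246],[411,249.5],[407,274.5],[383.5,270]],60))
print("rim side",bp("side",[251.7,210.5],117))
E
```

```text
mug rim [463.4 -34.9  39.9]
handle pts [438.1 -84.6] far [434.  -92.9] 65.00197806661433 dir -116.90759533080045
handle tip@z~90 [[436.2 -97.6  95. ]] rim manual [[463.  -34.3 117. ]]
coaster [471.3 292.8  59.6]
warmer [[462.2 -30.5  20. ]] switch [[408.2   0.6  15. ]]
probe top [[ 416.1 -314.1  144.5]] [[ 417.8 -318.6  144.5]] (array([ 418.4, -315.6,  141.1]), array([ 0.2, -0.8, -0.5,  0.1]))
block corners [[ 450.9 -289.    60. ]
 [ 441.9 -347.7   60. ]
 [ 381.  -334.2   60. ]
 [ 392.3 -277.4   60. ]]
rim side [[466.9 -40.6 117. ]]
```

```bash
cat >> h.py <<'E'
def plan(x,y,z,ty):
    "TCP target, tool y at world angle ty deg, tool down: turn and shift as fractions"
    s=observe();w,*v=s["tool_rot"];R=Ro.from_quat([*v,w])
    a=np.radians(ty);yy=np.array([np.cos(a),np.sin(a),0]);zz=np.array([0,0,-1.])
    G=Ro.from_matrix(np.c_[np.cross(yy,zz),yy,zz])
    print("t",round(s["time_s"],2),"pos",np.round(s["position"],1),"F",np.round(s["contact_force"],1),"w",round(s["width"],1),"gf",round(s["grasp_force"],1))
    print("turn",np.round((R.inv()*G).as_rotvec()/np.pi,4),"shift",np.round(R.inv().apply(np.array([x,y,z])-s["position"])/80,3))
E
python3 - <<'E'
from h import *
print(bp("top",[157.3,242.2],6))
plan(437,-92,150,-26)
E
```

```text
[[470.59838874 291.97771993   6.        ]]
t 0.1 pos [ 161.3 -525.6  230.6] F [ 0.  -0.  -0.4] w 85.5 gf 0.0
turn [-4.000e-04 -2.000e-04 -2.608e-01] shift [ 4.885 -4.169  1.013]
```

Request:
{"name": "servo_tool", "arguments": {
  "increments": [
    [[0,0,0],[0.1,-0.085,0],1],
    [[0,0,0],[0.2,-0.17,0],1],
    [[0,0,0],[0.3,-0.25,0],1],
    [[0,0,0],[0.4,-0.34,0],1],
    [[0,0,0],[0.5,-0.42,0],1],
    [[0,0,0],[0.6,-0.51,0],1],
    [[0,0,0],[0.7,-0.6,0],1],
    [[0,0,0],[0.8,-0.68,0],1],
    [[0,0,0],[0.9,-0.76,0],1],
    [[0,0,0],[1,-0.85,0],1]
  ]
}}

```text
time_s: 1.35
position: [218.3, -436.8, 231.2]
tool_rot: [-0.0, 0.989, 0.148, -0.0]
contact_force: [-0.0, -0.6, -0.3]
width: 85.6
grasp_force: 0.0
```

Request:
{"name": "servo_tool", "arguments": {
  "increments": [
    [[0,0,0],[0.1,-0.085,0],1],
    [[0,0,0],[0.2,-0.17,0],1],
    [[0,0,0],[0.3,-0.25,0],1],
    [[0,0,0],[0.4,-0.34,0],1],
    [[0,0,0],[0.5,-0.42,0],1],
    [[0,0,0],[0.6,-0.51,0],1],
    [[0,0,0],[0.7,-0.6,0],1],
    [[0,0,0],[0.8,-0.68,0],1],
    [[0,0,0],[0.9,-0.76,0],1],
    [[0,0,0],[1,-0.85,0],1]
  ]
}}

```text
time_s: 2.6
position: [274.8, -348.3, 231.3]
tool_rot: [0.0, 0.989, 0.148, -0.0]
contact_force: [-0.0, 0.2, -0.1]
width: 85.7
grasp_force: 0.0
```

Request:
{"name": "servo_tool", "arguments": {
  "increments": [
    [[0,0,0],[0.1,-0.085,0],1],
    [[0,0,0],[0.2,-0.17,0],1],
    [[0,0,0],[0.3,-0.25,0],1],
    [[0,0,0],[0.4,-0.34,0],1],
    [[0,0,0],[0.5,-0.42,0],1],
    [[0,0,0],[0.6,-0.51,0],1],
    [[0,0,0],[0.7,-0.6,0],1],
    [[0,0,0],[0.8,-0.68,0],1],
    [[0,0,0],[0.9,-0.76,0],1],
    [[0,0,0],[1,-0.85,0],1]
  ]
}}

```text
time_s: 3.85
position: [331.3, -259.8, 231.3]
tool_rot: [-0.0, 0.989, 0.148, 0.0]
contact_force: [-0.1, 0.1, -0.2]
width: 85.5
grasp_force: 0.0
```

Request:
{"name": "servo_tool", "arguments": {
  "increments": [
    [[0,0,0],[0.1,-0.085,0],1],
    [[0,0,0],[0.2,-0.17,0],1],
    [[0,0,0],[0.3,-0.25,0],1],
    [[0,0,0],[0.4,-0.34,0],1],
    [[0,0,0],[0.5,-0.42,0],1],
    [[0,0,0],[0.6,-0.51,0],1],
    [[0,0,0],[0.7,-0.6,0],1],
    [[0,0,0],[0.8,-0.68,0],1],
    [[0,0,0],[0.9,-0.76,0],1],
    [[0,0,0],[1,-0.85,0],1]
  ]
}}

```text
time_s: 5.1
position: [387.9, -171.3, 231.3]
tool_rot: [-0.0, 0.989, 0.148, -0.0]
contact_force: [-0.9, -0.0, 0.0]
width: 85.1
grasp_force: 0.0
```

```bash
python3 -c "
from h import *
plan(437,-92,150,-26)"
```

```text
t 5.1 pos [ 387.9 -171.3  231.3] F [-0.9 -0.   0. ] w 85.1 gf 0.0
turn [-0.     -0.     -0.2608] shift [ 0.878 -0.767  1.016]
```

Request:
{"name": "servo_tool", "arguments": {
  "increments": [
    [[0,0,-0.03],[0.1,-0.09,0.05],1],
    [[0,0,-0.06],[0.22,-0.19,0.15],1],
    [[0,0,-0.1],[0.34,-0.3,0.3],1],
    [[0,0,-0.14],[0.46,-0.4,0.45],1],
    [[0,0,-0.18],[0.58,-0.51,0.6],1],
    [[0,0,-0.22],[0.7,-0.61,0.7],1],
    [[0,0,-0.26],[0.8,-0.7,0.8],1],
    [[0,0,-0.261],[0.878,-0.767,0.9],1],
    [[0,0,-0.261],[0.878,-0.767,1],1],
    [[0,0,-0.261],[0.878,-0.767,1],1]
  ]
}}

```text
time_s: 6.35
position: [436.2, -92.6, 150.6]
tool_rot: [-0.0, 0.848, 0.53, -0.0]
contact_force: [0.1, -0.3, 1.0]
width: 85.6
grasp_force: 0.0
```

Run:
```python
from h import *
T=cv2.cvtColor(capture("top"),cv2.COLOR_RGB2BGR);S=cv2.cvtColor(capture("side"),cv2.COLOR_RGB2BGR)
k=5
o=np.hstack([cv2.resize(T[200:290,245:325],None,fx=k,fy=k,interpolation=2),cv2.resize(S[160:250,210:290],None,fx=k,fy=k,interpolation=2)])
cv2.imwrite("pics/z1.png",cv2.convertScaleAbs(o,alpha=1.4))
plan(437,-92,64,-26)
```

```text
t 6.45 pos [436.6 -92.8 151.5] F [-0.2  0.2  0.2] w 85.2 gf 0.0
turn [ 0.0001 -0.     -0.0002] shift [0.012 0.    1.093]
```

View pics/z1.png

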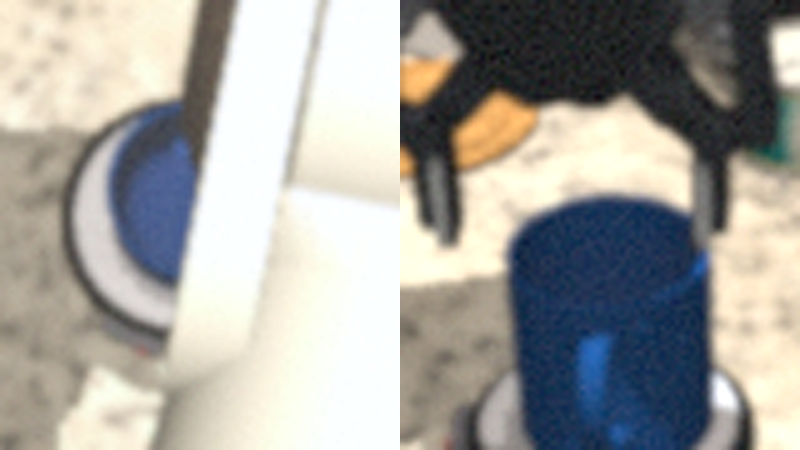

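The side view shows the open fingers straddling the handle (handle at crop (595,380), fingers at 440 and 710). They are well centred, so I'm descending.

Request:
{"name": "servo_tool", "arguments": {
  "increments": [
    [[0,0,0],[0.01,0,0.1],1],
    [[0,0,0],[0.01,0,0.2],1],
    [[0,0,0],[0.01,0,0.3],1],
    [[0,0,0],[0.01,0,0.4],1],
    [[0,0,0],[0.01,0,0.5],1],
    [[0,0,0],[0.01,0,0.6],1],
    [[0,0,0],[0.01,0,0.7],1],
    [[0,0,0],[0.01,0,0.8],1],
    [[0,0,0],[0.01,0,0.9],1],
    [[0,0,0],[0.01,0,1],1]
  ]
}}

```text
time_s: 7.7
position: [437.0, -91.9, 70.8]
tool_rot: [0.0, 0.848, 0.53, 0.0]
contact_force: [-0.4, 1.2, -0.1]
width: 85.3
grasp_force: 0.0
```

Request:
{"name": "servo_tool", "arguments": {
  "increments": [
    [[0,0,0],[0,0,0.05],0.8],
    [[0,0,0],[0,0,0.09],0.65],
    [[0,0,0],[0,0,0.09],0.5],
    [[0,0,0],[0,0,0.09],0.4],
    [[0,0,0],[0,0,0.09],0.3],
    [[0,0,0],[0,0,0.09],0.2],
    [[0,0,0],[0,0,0.09],0.1],
    [[0,0,0],[0,0,0.09],0],
    [[0,0,0],[0,0,0.09],0],
    [[0,0,0],[0,0,0.09],0]
  ],
  "grip_force": 50
}}

```text
time_s: 8.95
position: [437.2, -92.0, 64.4]
tool_rot: [0.0, 0.848, 0.53, 0.0]
contact_force: [-1.2, -0.1, 5.6]
width: 18.5
grasp_force: 47.2
```

Request:
{"name": "servo_tool", "arguments": {
  "increments": [
    [[0,0,0],[0,0,-0.04],0],
    [[0,0,0],[0,0,-0.08],0],
    [[0,0,0],[0,0,-0.14],0],
    [[0,0,0],[0,0,-0.2],0],
    [[0,0,0],[0,0,-0.27],0],
    [[0,0,0],[0,0,-0.34],0],
    [[0,0,0],[0,0,-0.41],0],
    [[0,0,0],[0,0,-0.48],0],
    [[0,0,0],[0,0,-0.54],0],
    [[0,0,0],[0,0,-0.58],0]
  ]
}}

```text
time_s: 10.2
position: [437.0, -91.9, 110.8]
tool_rot: [0.0, 0.848, 0.53, 0.0]
contact_force: [0.1, -0.0, -3.3]
width: 17.9
grasp_force: 46.5
```

Run:
```python
from h import *
T=cv2.cvtColor(capture("top"),cv2.COLOR_RGB2BGR);S=cv2.cvtColor(capture("side"),cv2.COLOR_RGB2BGR)
k=5
o=np.hstack([cv2.resize(T[200:290,245:325],None,fx=k,fy=k,interpolation=2),cv2.resize(S[160:270,210:290],None,fx=k,fy=k,interpolation=2)[:450*11//9][-450:]])
cv2.imwrite("pics/z2.png",cv2.convertScaleAbs(o,alpha=1.4))
plan(444,236,108,-26)
```

```text
t 10.3 pos [437.1 -91.9 110.9] F [-0.2 -0.9 -2.1] w 18.1 gf 46.5
turn [ 0.0002 -0.      0.0002] shift [ 3.723 -1.717  0.035]
```

View pics/z2.png

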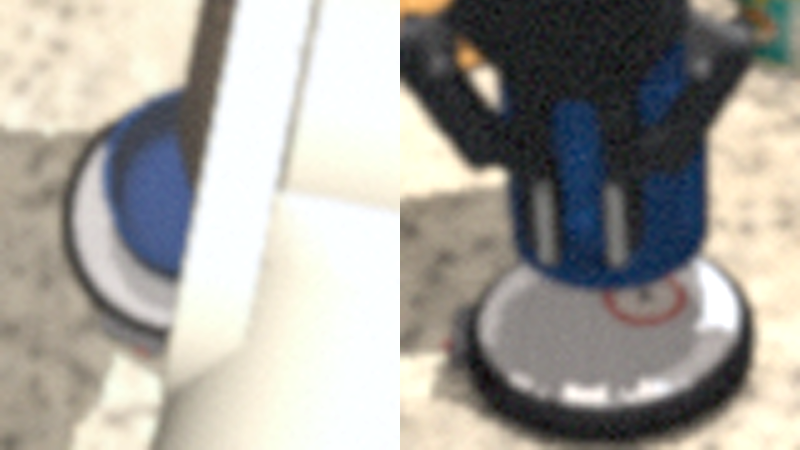

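The mug is lifted and level. The red-ringed spot is now visible at side pixel (259,239). Next, carry to the coaster.

Request:
{"name": "servo_tool", "arguments": {
  "increments": [
    [[0,0,0],[0.05,-0.02,0],0],
    [[0,0,0],[0.12,-0.06,0],0],
    [[0,0,0],[0.21,-0.1,0],0],
    [[0,0,0],[0.31,-0.14,0],0],
    [[0,0,0],[0.41,-0.19,0],0],
    [[0,0,0],[0.51,-0.24,0],0],
    [[0,0,0],[0.62,-0.29,0],0],
    [[0,0,0],[0.72,-0.33,0],0],
    [[0,0,0],[0.83,-0.38,0],0],
    [[0,0,0],[0.93,-0.43,0],0]
  ]
}}

```text
time_s: 11.55
position: [438.6, -9.3, 110.5]
tool_rot: [-0.0, 0.848, 0.53, 0.0]
contact_force: [0.1, 0.4, -2.6]
width: 18.4
grasp_force: 46.6
```

Request:
{"name": "servo_tool", "arguments": {
  "increments": [
    [[0,0,0],[0.09,-0.04,0],0],
    [[0,0,0],[0.19,-0.09,0],0],
    [[0,0,0],[0.28,-0.13,0],0],
    [[0,0,0],[0.37,-0.17,0],0],
    [[0,0,0],[0.46,-0.21,0],0],
    [[0,0,0],[0.56,-0.26,0],0],
    [[0,0,0],[0.65,-0.3,0],0],
    [[0,0,0],[0.74,-0.34,0],0],
    [[0,0,0],[0.84,-0.39,0],0],
    [[0,0,0],[0.93,-0.43,0],0]
  ]
}}

```text
time_s: 12.8
position: [440.2, 72.6, 110.5]
tool_rot: [0.0, 0.848, 0.53, 0.0]
contact_force: [-0.8, 0.2, -3.0]
width: 18.3
grasp_force: 46.6
```

Request:
{"name": "servo_tool", "arguments": {
  "increments": [
    [[0,0,0],[0.09,-0.04,0],0],
    [[0,0,0],[0.19,-0.09,0],0],
    [[0,0,0],[0.28,-0.13,0],0],
    [[0,0,0],[0.37,-0.17,0],0],
    [[0,0,0],[0.46,-0.21,0],0],
    [[0,0,0],[0.56,-0.26,0],0],
    [[0,0,0],[0.65,-0.3,0],0],
    [[0,0,0],[0.74,-0.34,0],0],
    [[0,0,0],[0.84,-0.39,0],0],
    [[0,0,0],[0.93,-0.43,0],0]
  ]
}}

```text
time_s: 14.05
position: [441.9, 154.6, 110.5]
tool_rot: [-0.0, 0.848, 0.53, -0.0]
contact_force: [0.2, 0.3, -2.4]
width: 18.1
grasp_force: 46.6
```

Request:
{"name": "servo_tool", "arguments": {
  "increments": [
    [[0,0,0],[0.11,-0.05,0],0],
    [[0,0,0],[0.22,-0.1,0],0],
    [[0,0,0],[0.33,-0.15,0],0],
    [[0,0,0],[0.44,-0.2,0],0],
    [[0,0,0],[0.55,-0.25,0],0],
    [[0,0,0],[0.66,-0.3,0],0],
    [[0,0,0],[0.76,-0.35,0],0],
    [[0,0,0],[0.85,-0.39,0],0],
    [[0,0,0],[0.91,-0.42,0],0],
    [[0,0,0],[0.93,-0.43,0],0]
  ]
}}

```text
time_s: 15.3
position: [443.5, 236.2, 110.4]
tool_rot: [-0.0, 0.848, 0.53, -0.0]
contact_force: [-0.0, -0.5, -3.4]
width: 18.5
grasp_force: 46.6
```

Run:
```python
from h import *
np.set_printoptions(precision=1,suppress=True)
T=cv2.cvtColor(capture("top"),cv2.COLOR_RGB2BGR);S=cv2.cvtColor(capture("side"),cv2.COLOR_RGB2BGR)
cv2.imwrite("pics/top3.png",T);cv2.imwrite("pics/side3.png",S)
k=5
o=np.hstack([cv2.resize(T[200:290,120:200],None,fx=k,fy=k,interpolation=2),cv2.resize(T[200:290,245:325],None,fx=k,fy=k,interpolation=2)])
p=cv2.resize(S[100:220,170:330],None,fx=5,fy=5,interpolation=2)[:150*4]
cv2.imwrite("pics/z3.png",cv2.convertScaleAbs(np.vstack([o,np.zeros((0,800,3),np.uint8)]),alpha=1.4))
cv2.imwrite("pics/z3b.png",cv2.convertScaleAbs(p,alpha=1.4))
plan(444,236,45,-26)
```

```text
t 15.4 pos [443.5 236.  110.5] F [ 0.  -0.6 -3.3] w 18.1 gf 46.6
turn [-0.  0.  0.] shift [0.  0.  0.8]
```

View pics/z3.png

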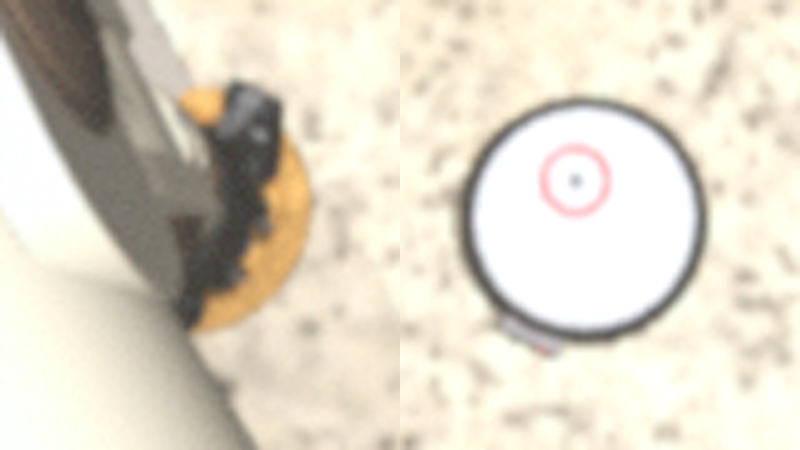

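View pics/z3b.png

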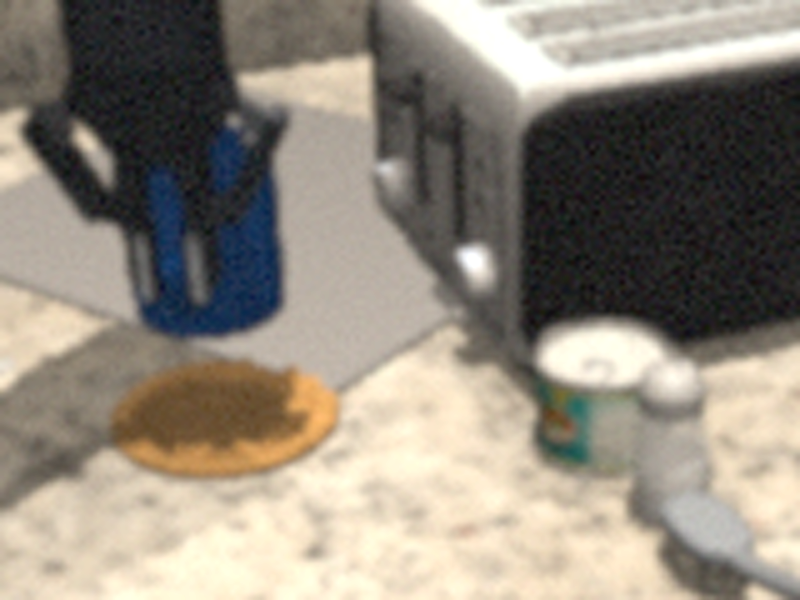

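The carried mug hangs level, with its base centred near side pixel (212,163). The coaster centre is at side (214.6,183) and the spot's dot at top (279.7,235.9). I'll compare these with the projections.

Run:
```python
from h import *
np.set_printoptions(precision=1,suppress=True)
print("spot top",bp("top",[279.7,235.9],26),"side",bp("side",[258.7,238.7],26))
print("warmer plate",bp("top",[244.6+(465+705-800)/10+.4,199.6+(98+340)/10],20))
print("coaster side",bp("side",[214.6,182.8],4))
th=np.linspace(0,2*np.pi,60)
for z in(72.5,):
    q=pr("side",np.c_[470.7+42*np.cos(th),291.7+42*np.sin(th),0*th+z]);r=(q-[170,100]+.4)*5
    print("pred mug base crop x",r[:,0].min(),r[:,0].max(),"bottom",r[:,1].max())
q=pr("side",np.c_[471+65*np.cos(th),292.3+65*np.sin(th),0*th+6]);r=(q-[170,100]+.4)*5
print("pred coaster",r.min(0),r.max(0))
for (x,y,z) in [(464,-36,26)]:
    q=pr("side",np.c_[x+42*np.cos(th),y+42*np.sin(th),0*th+z]);print("orig mug base pred",q.min(0),q.max(0))
# blue mask edges at mug bottom in original & now
for f,(x0,x1,y0,y1) in {"side0":(225,285,222,246),"side3":(190,232,145,168)}.items():
    H=cv2.cvtColor(cv2.imread(f"pics/{f}.png"),40);m=cv2.inRange(H,(95,80,15),(130,255,255))
    for y in range(y0,y1,6):
        i=np.flatnonzero(m[y,x0:x1]);print(f,y,x0+i.min(),x0+i.max()) if len(i) else 0
```

```text
spot top [[482.3 -24.5  26. ]] side [[485.4 -23.   26. ]]
warmer plate [[463.8 -30.2  20. ]]
coaster side [[473.7 292.9   4. ]]
pred mug base crop x 129.81127015504893 284.8948794177846 bottom 345.76237172464414
pred coaster [103.8 359.5] [335.4 475. ]
orig mug base pred [232.1 232.8] [271.1 257.5]
side0 222 234 270
side0 228 234 270
side0 234 235 271
side0 240 235 270
side3 145 200 224
side3 151 201 225
side3 157 202 225
side3 163 199 222
```

Request:
{"name": "servo_tool", "arguments": {
  "increments": [
    [[0,0,0],[0,0,0.06],0],
    [[0,0,0],[0,0,0.15],0],
    [[0,0,0],[0,0,0.25],0],
    [[0,0,0],[0,0,0.36],0],
    [[0,0,0],[0,0,0.47],0],
    [[0,0,0],[0,0,0.57],0],
    [[0,0,0],[0,0,0.66],0],
    [[0,0,0],[0,0,0.73],0],
    [[0,0,0],[0,0,0.77],0],
    [[0,0,0],[0,0,0.79],0]
  ]
}}

```text
time_s: 16.65
position: [443.5, 235.9, 47.2]
tool_rot: [0.0, 0.848, 0.53, 0.0]
contact_force: [-0.3, 1.0, -2.3]
width: 18.2
grasp_force: 46.6
```

Request:
{"name": "servo_tool", "arguments": {
  "increments": [
    [[0,0,0],[0,0,0.004],0],
    [[0,0,0],[0,0,0.008],0],
    [[0,0,0],[0,0,0.012],0],
    [[0,0,0],[0,0,0.016],0],
    [[0,0,0],[0,0,0.02],0],
    [[0,0,0],[0,0,0.024],0],
    [[0,0,0],[0,0,0.028],0],
    [[0,0,0],[0,0,0.032],0],
    [[0,0,0],[0,0,0.034],0],
    [[0,0,0],[0,0,0.036],0]
  ]
}}

```text
time_s: 17.9
position: [443.5, 235.9, 44.5]
tool_rot: [0.0, 0.848, 0.53, 0.0]
contact_force: [-1.5, -1.1, 0.6]
width: 18.4
grasp_force: 47.3
```

Contact is felt (Fz went from -2.5 to +0.6), so release and rise.

Request:
{"name": "servo_tool", "arguments": {
  "increments": [
    [[0,0,0],[0,0,0],0.23],
    [[0,0,0],[0,0,0],0.26],
    [[0,0,0],[0,0,0],0.3],
    [[0,0,0],[0,0,0],0.4],
    [[0,0,0],[0,0,0],0.5],
    [[0,0,0],[0,0,0],0.6],
    [[0,0,0],[0,0,0],0.8],
    [[0,0,0],[0,0,0],0.9],
    [[0,0,0],[0,0,-0.05],0.9],
    [[0,0,0],[0,0,-0.12],0.9]
  ]
}}

```text
time_s: 19.15
position: [443.5, 235.9, 54.3]
tool_rot: [-0.0, 0.848, 0.53, -0.0]
contact_force: [0.2, 0.4, -0.8]
width: 76.8
grasp_force: 0.0
```

Request:
{"name": "servo_tool", "arguments": {
  "increments": [
    [[0,0,0],[0,0,-0.08],0.9],
    [[0,0,0],[0,0,-0.18],0.9],
    [[0,0,0],[0,0,-0.28],0.9],
    [[0,0,0],[0,0,-0.38],0.9],
    [[0,0,0],[0,0,-0.5],0.9],
    [[0,0,0],[0,0,-0.6],0.9],
    [[0,0,0],[0,0,-0.7],0.9],
    [[0,0,0],[0,0,-0.8],0.9],
    [[0,0,0],[0,0,-0.9],0.9],
    [[0,0,0],[0,0,-1],0.9]
  ]
}}

```text
time_s: 20.4
position: [443.5, 235.9, 134.5]
tool_rot: [0.0, 0.848, 0.53, 0.0]
contact_force: [-0.5, 0.3, 0.8]
width: 77.0
grasp_force: 0.0
```

Run:
```python
from h import *
plan(417,-316,180,-10.5)
```

```text
t 20.4 pos [443.5 235.9 134.5] F [-0.5  0.3  0.8] w 77.0 gf 0.0
turn [ 0.     -0.     -0.0859] shift [-6.348  2.722 -0.568]
```

Request:
{"name": "servo_tool", "arguments": {
  "increments": [
    [[0,0,0],[-0.08,0.03,-0.1],0.9],
    [[0,0,0],[-0.18,0.08,-0.2],0.9],
    [[0,0,0],[-0.28,0.12,-0.3],0.9],
    [[0,0,0],[-0.38,0.16,-0.4],0.9],
    [[0,0,0],[-0.48,0.21,-0.5],0.9],
    [[0,0,0],[-0.58,0.25,-0.57],0.9],
    [[0,0,0],[-0.68,0.29,-0.57],0.9],
    [[0,0,0],[-0.79,0.34,-0.57],0.9],
    [[0,0,0],[-0.89,0.38,-0.57],0.9],
    [[0,0,0],[-1,0.43,-0.57],0.9]
  ]
}}

```text
time_s: 21.65
position: [439.3, 148.3, 179.4]
tool_rot: [-0.0, 0.848, 0.53, -0.0]
contact_force: [-0.2, -0.4, 0.2]
width: 77.4
grasp_force: 0.0
```

Request:
{"name": "servo_tool", "arguments": {
  "increments": [
    [[0,0,0],[-0.1,0.04,0],0.9],
    [[0,0,0],[-0.2,0.09,0],0.9],
    [[0,0,0],[-0.3,0.13,0],0.9],
    [[0,0,0],[-0.4,0.17,0],0.9],
    [[0,0,0],[-0.5,0.21,0],0.9],
    [[0,0,0],[-0.6,0.26,0],0.9],
    [[0,0,0],[-0.7,0.3,0],0.9],
    [[0,0,0],[-0.8,0.34,0],0.9],
    [[0,0,0],[-0.9,0.39,0],0.9],
    [[0,0,0],[-1,0.43,0],0.9]
  ]
}}

```text
time_s: 22.9
position: [435.3, 61.3, 179.6]
tool_rot: [-0.0, 0.848, 0.53, -0.0]
contact_force: [0.7, 0.3, 0.3]
width: 76.6
grasp_force: 0.0
```

Request:
{"name": "servo_tool", "arguments": {
  "increments": [
    [[0,0,0],[-0.1,0.04,0],0.9],
    [[0,0,0],[-0.2,0.09,0],0.9],
    [[0,0,0],[-0.3,0.13,0],0.9],
    [[0,0,0],[-0.4,0.17,0],0.9],
    [[0,0,0],[-0.5,0.21,0],0.9],
    [[0,0,0],[-0.6,0.26,0],0.9],
    [[0,0,0],[-0.7,0.3,0],0.9],
    [[0,0,0],[-0.8,0.34,0],0.9],
    [[0,0,0],[-0.9,0.39,0],0.9],
    [[0,0,0],[-1,0.43,0],0.9]
  ]
}}

```text
time_s: 24.15
position: [431.2, -25.6, 179.6]
tool_rot: [-0.0, 0.848, 0.53, -0.0]
contact_force: [-0.9, 0.4, -0.5]
width: 77.1
grasp_force: 0.0
```

Request:
{"name": "servo_tool", "arguments": {
  "increments": [
    [[0,0,0],[-0.1,0.04,0],0.9],
    [[0,0,0],[-0.2,0.09,0],0.9],
    [[0,0,0],[-0.3,0.13,0],0.9],
    [[0,0,0],[-0.4,0.17,0],0.9],
    [[0,0,0],[-0.5,0.21,0],0.9],
    [[0,0,0],[-0.6,0.26,0],0.9],
    [[0,0,0],[-0.7,0.3,0],0.9],
    [[0,0,0],[-0.8,0.34,0],0.9],
    [[0,0,0],[-0.9,0.39,0],0.9],
    [[0,0,0],[-1,0.43,0],0.9]
  ]
}}

```text
time_s: 25.4
position: [427.2, -112.6, 179.6]
tool_rot: [0.0, 0.848, 0.53, 0.0]
contact_force: [-0.1, -0.2, 0.6]
width: 77.0
grasp_force: 0.0
```

Request:
{"name": "servo_tool", "arguments": {
  "increments": [
    [[0,0,0],[-0.1,0.04,0],0.9],
    [[0,0,0],[-0.2,0.09,0],0.9],
    [[0,0,0],[-0.3,0.13,0],0.9],
    [[0,0,0],[-0.4,0.17,0],0.9],
    [[0,0,0],[-0.5,0.21,0],0.9],
    [[0,0,0],[-0.6,0.26,0],0.9],
    [[0,0,0],[-0.7,0.3,0],0.9],
    [[0,0,0],[-0.8,0.34,0],0.9],
    [[0,0,0],[-0.9,0.39,0],0.9],
    [[0,0,0],[-1,0.43,0],0.9]
  ]
}}

```text
time_s: 26.65
position: [423.1, -199.6, 179.6]
tool_rot: [-0.0, 0.848, 0.53, 0.0]
contact_force: [-0.5, 0.4, -0.7]
width: 76.8
grasp_force: 0.0
```

Run:
```python
from h import *
np.set_printoptions(precision=1,suppress=True)
T=cv2.cvtColor(capture("top"),cv2.COLOR_RGB2BGR);S=cv2.cvtColor(capture("side"),cv2.COLOR_RGB2BGR)
cv2.imwrite("pics/top4.png",T);cv2.imwrite("pics/side4.png",S)
o=np.hstack([cv2.resize(T[205:285,120:200],None,fx=5,fy=5,interpolation=2),cv2.resize(S[120:200,170:250],None,fx=5,fy=5,interpolation=2)])
p=np.hstack([cv2.resize(T[235:270,390:425],None,fx=5,fy=5,interpolation=2),cv2.resize(S[290:325,265:300],None,fx=5,fy=5,interpolation=2)])
p=cv2.copyMakeBorder(p,0,0,0,800-p.shape[1],0)
cv2.imwrite("pics/z4.png",cv2.convertScaleAbs(np.vstack([o,p]),alpha=1.4))
H=cv2.cvtColor(T,40);m=cv2.inRange(H,(100,110,40),(125,255,255));m[:,:120]=0;m[:,200:]=0;m[:205]=0;m[285:]=0
print("mug rim",circ("top",m,97)[0])
plan(417,-315,180,-10.5)
```

```text
mug rim [470.1 289.2  40.7]
t 26.75 pos [ 423.  -199.8  179.5] F [-0.   0.2  0.3] w 76.9 gf 0.0
turn [-0.   0.  -0.1] shift [-1.3  0.6 -0. ]
```

View pics/z4.png

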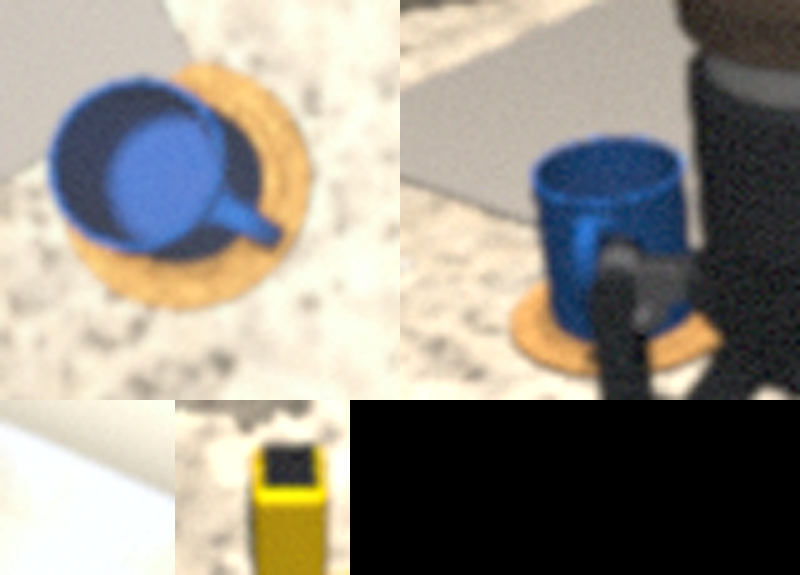

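The mug stands upright on the coaster, with its rim centre at (470,289) and the coaster centre at about (471,291). Now the probe.

Request:
{"name": "servo_tool", "arguments": {
  "increments": [
    [[0,0,0],[-0.1,0.045,0],0.9],
    [[0,0,0],[-0.2,0.09,0],0.9],
    [[0,0,0],[-0.3,0.14,0],0.9],
    [[0,0,0],[-0.4,0.18,0],0.9],
    [[0,0,0],[-0.5,0.23,0],0.9],
    [[0,0,0],[-0.6,0.27,0],0.9],
    [[0,0,0],[-0.7,0.32,0],0.9],
    [[0,0,0],[-0.8,0.36,0],0.9],
    [[0,0,0],[-0.9,0.41,0],0.9],
    [[0,0,0],[-1,0.45,0],0.9]
  ]
}}

```text
time_s: 28.0
position: [420.4, -287.3, 179.6]
tool_rot: [-0.0, 0.848, 0.53, 0.0]
contact_force: [-0.1, -0.1, 0.4]
width: 76.8
grasp_force: 0.0
```

Run:
```python
from h import *
plan(417,-315,180,-10.5)
```

```text
t 28.0 pos [ 420.4 -287.3  179.6] F [-0.1 -0.1  0.4] w 76.8 gf 0.0
turn [-0.     -0.     -0.0859] shift [-0.33   0.113 -0.005]
```

Request:
{"name": "servo_tool", "arguments": {
  "increments": [
    [[0,0,-0.03],[-0.1,0.04,0],0.9],
    [[0,0,-0.06],[-0.2,0.08,0],0.9],
    [[0,0,-0.086],[-0.33,0.113,0],0.9],
    [[0,0,-0.086],[-0.33,0.113,0.1],0.9],
    [[0,0,-0.086],[-0.33,0.113,0.22],0.9],
    [[0,0,-0.086],[-0.33,0.113,0.34],0.9],
    [[0,0,-0.086],[-0.33,0.113,0.46],0.9],
    [[0,0,-0.086],[-0.33,0.113,0.58],0.9],
    [[0,0,-0.086],[-0.33,0.113,0.7],0.9],
    [[0,0,-0.086],[-0.33,0.113,0.8],0.9]
  ]
}}

```text
time_s: 29.25
position: [417.0, -314.3, 114.9]
tool_rot: [-0.0, 0.769, 0.64, -0.0]
contact_force: [0.1, -0.5, -0.3]
width: 76.6
grasp_force: 0.0
```

Request:
{"name": "servo_tool", "arguments": {
  "increments": [
    [[0,0,0],[0,0,0.1],0.9],
    [[0,0,0],[0,0,0.2],0.9],
    [[0,0,0],[0,0,0.3],0.8],
    [[0,0,0],[0,0,0.38],0.7],
    [[0,0,0],[0,0,0.38],0.6],
    [[0,0,0],[0,0,0.38],0.5],
    [[0,0,0],[0,0,0.38],0.4],
    [[0,0,0],[0,0,0.38],0.32],
    [[0,0,0],[0,0,0.38],0.28],
    [[0,0,0],[0,0,0.38],0]
  ],
  "grip_force": 40
}}

```text
time_s: 30.5
position: [417.1, -314.4, 85.4]
tool_rot: [0.0, 0.769, 0.64, 0.0]
contact_force: [0.6, -0.5, 1.5]
width: 21.3
grasp_force: 39.6
```

Request:
{"name": "servo_tool", "arguments": {
  "increments": [
    [[0,0,0],[0,0,0],0],
    [[0,0,0],[0,0,0],0],
    [[0,0,0],[0,0,0],0],
    [[0,0,0],[0,0,-0.05],0],
    [[0,0,0],[0,0,-0.12],0],
    [[0,0,0],[0,0,-0.22],0],
    [[0,0,0],[0,0,-0.34],0],
    [[0,0,0],[0,0,-0.47],0],
    [[0,0,0],[0,0,-0.6],0],
    [[0,0,0],[0,0,-0.7],0]
  ]
}}

```text
time_s: 31.75
position: [417.1, -314.5, 142.1]
tool_rot: [0.0, 0.769, 0.64, 0.0]
contact_force: [1.3, 1.2, -1.0]
width: 21.6
grasp_force: 39.3
```

Run:
```python
from h import *
T=cv2.cvtColor(capture("top"),cv2.COLOR_RGB2BGR);S=cv2.cvtColor(capture("side"),cv2.COLOR_RGB2BGR)
cv2.imwrite("pics/side5.png",S)
o=np.hstack([cv2.resize(S[230:380,240:340],None,fx=4,fy=4,interpolation=2),cv2.resize(T[200:350,360:460],None,fx=4,fy=4,interpolation=2)])
cv2.imwrite("pics/z5.png",cv2.convertScaleAbs(o,alpha=1.4))
plan(483,-24,150,-10.5)
```

```text
t 31.85 pos [ 417.4 -314.7  142.3] F [-0.2  0.1 -1.2] w 21.8 gf 39.3
turn [0.0004 0.0002 0.0001] shift [ 3.722  0.146 -0.098]
```

View pics/z5.png

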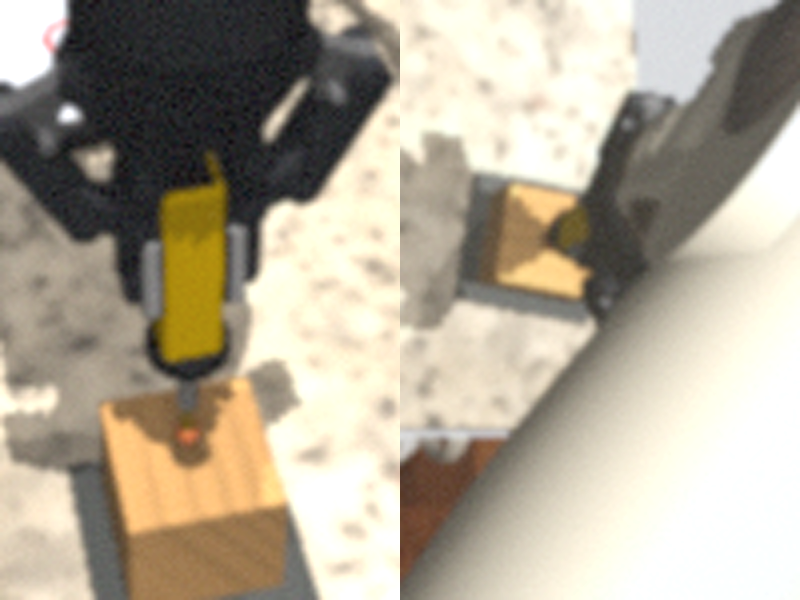

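The probe is out and upright: collar at side crop (188,365), copper foot at side pixel (286.6,338.3). I'll work out the foot's offset from the TCP.

Run:
```python
from h import *
np.set_printoptions(precision=1,suppress=True)
for z in(60,64.9,68.9): print(z,bp("side",[286.6,338.3],z))
print(pr("side",[[417.4,-314.7,64.9],[417.4,-314.7,68.9],[483,-24,26]]))
```

```text
60 [[ 420.3 -310.7   60. ]]
64.9 [[ 418.7 -314.1   64.9]]
68.9 [[ 417.4 -316.9   68.9]]
[[286.  338.9]
 [286.  337.2]
 [257.8 239.2]]
```

Request:
{"name": "servo_tool", "arguments": {
  "increments": [
    [[0,0,0],[0.02,0,-0.08],0],
    [[0,0,0],[0.08,0,-0.16],0],
    [[0,0,0],[0.18,0.01,-0.2],0],
    [[0,0,0],[0.29,0.01,-0.2],0],
    [[0,0,0],[0.4,0.02,-0.2],0],
    [[0,0,0],[0.51,0.02,-0.2],0],
    [[0,0,0],[0.62,0.02,-0.2],0],
    [[0,0,0],[0.73,0.03,-0.2],0],
    [[0,0,0],[0.84,0.03,-0.2],0],
    [[0,0,0],[0.95,0.04,-0.2],0]
  ]
}}

```text
time_s: 33.1
position: [434.1, -239.7, 157.2]
tool_rot: [0.0, 0.769, 0.64, -0.0]
contact_force: [0.5, -0.7, -0.8]
width: 21.8
grasp_force: 39.3
```

Request:
{"name": "servo_tool", "arguments": {
  "increments": [
    [[0,0,0],[0.1,0,0],0],
    [[0,0,0],[0.2,0.01,0],0],
    [[0,0,0],[0.3,0.01,0],0],
    [[0,0,0],[0.4,0.02,0],0],
    [[0,0,0],[0.5,0.02,0],0],
    [[0,0,0],[0.6,0.02,0],0],
    [[0,0,0],[0.7,0.03,0],0],
    [[0,0,0],[0.8,0.03,0],0],
    [[0,0,0],[0.9,0.04,0],0],
    [[0,0,0],[1,0.04,0],0]
  ]
}}

```text
time_s: 34.35
position: [451.8, -161.6, 157.2]
tool_rot: [0.0, 0.769, 0.64, 0.0]
contact_force: [-0.6, -0.4, -1.4]
width: 21.5
grasp_force: 39.3
```

Request:
{"name": "servo_tool", "arguments": {
  "increments": [
    [[0,0,0],[0.1,0,0],0],
    [[0,0,0],[0.2,0.01,0],0],
    [[0,0,0],[0.3,0.01,0],0],
    [[0,0,0],[0.4,0.02,0],0],
    [[0,0,0],[0.5,0.02,0],0],
    [[0,0,0],[0.6,0.02,0],0],
    [[0,0,0],[0.7,0.03,0],0],
    [[0,0,0],[0.8,0.03,0],0],
    [[0,0,0],[0.9,0.04,0],0],
    [[0,0,0],[1,0.04,0],0]
  ]
}}

```text
time_s: 35.6
position: [469.5, -83.5, 157.2]
tool_rot: [-0.0, 0.769, 0.64, -0.0]
contact_force: [-0.1, 0.4, -0.8]
width: 21.5
grasp_force: 39.3
```

Run:
```python
from h import *
plan(483,-24,115,-10.5)
```

```text
t 35.6 pos [469.5 -83.5 157.2] F [-0.1  0.4 -0.8] w 21.5 gf 39.3
turn [-0.     -0.      0.0001] shift [0.762 0.031 0.527]
```

Request:
{"name": "servo_tool", "arguments": {
  "increments": [
    [[0,0,0],[0.1,0,0],0],
    [[0,0,0],[0.21,0.01,0],0],
    [[0,0,0],[0.32,0.01,0.02],0],
    [[0,0,0],[0.43,0.02,0.1],0],
    [[0,0,0],[0.53,0.02,0.2],0],
    [[0,0,0],[0.62,0.02,0.3],0],
    [[0,0,0],[0.7,0.03,0.38],0],
    [[0,0,0],[0.75,0.03,0.45],0],
    [[0,0,0],[0.762,0.031,0.5],0],
    [[0,0,0],[0.762,0.031,0.527],0]
  ]
}}

```text
time_s: 36.85
position: [482.9, -24.6, 114.8]
tool_rot: [-0.0, 0.769, 0.64, -0.0]
contact_force: [0.4, -0.4, -1.6]
width: 21.6
grasp_force: 39.3
```

Run:
```python
from h import *
S=cv2.cvtColor(capture("side"),cv2.COLOR_RGB2BGR)
cv2.imwrite("pics/z6.png",cv2.convertScaleAbs(cv2.resize(S[190:265,215:305],None,fx=8,fy=8,interpolation=2),alpha=1.4))
plan(483,-24,104,-10.5)
print(pr("side",[[483,-24,z] for z in(26,37,41)]))
```

```text
t 36.9 pos [482.8 -24.7 114.7] F [-0.9  0.6 -2. ] w 21.2 gf 39.3
turn [-0.0001  0.      0.0001] shift [0.009 0.001 0.134]
[[257.84027467 239.23335843]
 [257.64984377 235.26739926]
 [257.57990343 233.81080504]]
```

View pics/z6.png

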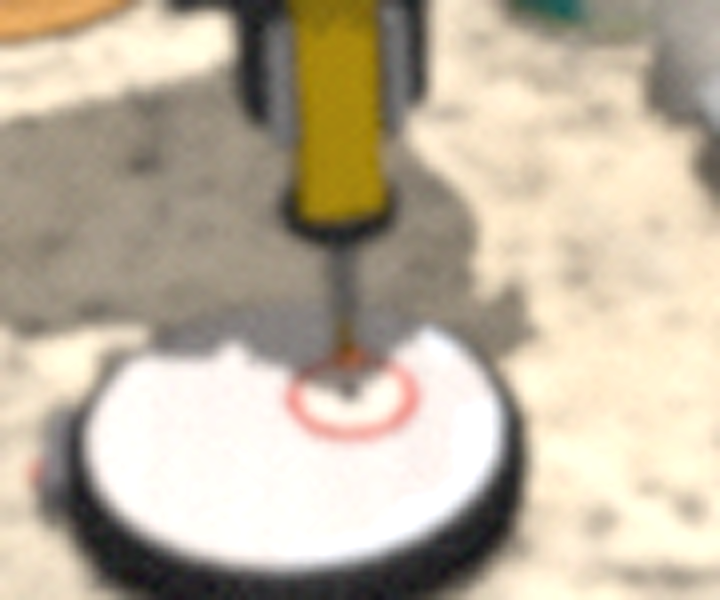

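The foot is at crop (347,358), about 12 mm above the dot at (352,392) and within 1.5 mm laterally. I'll take a force baseline, then press.

```bash
cat >> h.py <<'E'
def force(n):
    f=[];q=[]
    for _ in range(n):
        capture("side");s=observe();f.append(s["contact_force"]);q.append(s["position"])
    print("F",np.round(np.mean(f,0),2),"sd",np.round(np.std(f,0),2),"pos",np.round(np.mean(q,0),2),"t",s["time_s"])
E
python3 -c "
from h import *
force(16)"
```

```text
F [-0.08  0.11 -0.9 ] sd [0.52 0.51 0.45] pos [482.92 -24.64 115.14] t 37.7
```

Request:
{"name": "servo_tool", "arguments": {
  "increments": [
    [[0,0,0],[0.01,0,0.04],0],
    [[0,0,0],[0.012,0,0.08],0],
    [[0,0,0],[0.012,0,0.11],0],
    [[0,0,0],[0.012,0,0.14],0],
    [[0,0,0],[0.012,0,0.16],0],
    [[0,0,0],[0.012,0,0.18],0],
    [[0,0,0],[0.012,0,0.2],0],
    [[0,0,0],[0.012,0,0.21],0],
    [[0,0,0],[0.012,0,0.22],0],
    [[0,0,0],[0.012,0,0.23],0]
  ]
}}

```text
time_s: 38.95
position: [483.1, -23.6, 96.7]
tool_rot: [0.0, 0.769, 0.64, 0.0]
contact_force: [-1.2, -0.0, 1.8]
width: 21.6
grasp_force: 39.5
```

```bash
python3 -c "
from h import *
force(16)"
```

```text
F [-1.05  0.03  1.94] sd [0.55 0.57 0.51] pos [483.08 -23.63  96.67] t 39.75
```

Request:
{"name": "servo_tool", "arguments": {
  "increments": [
    [[0,0,0],[0,0,-0.006],0],
    [[0,0,0],[0,0,-0.012],0],
    [[0,0,0],[0,0,-0.012],0],
    [[0,0,0],[0,0,-0.012],0],
    [[0,0,0],[0,0,-0.012],0],
    [[0,0,0],[0,0,-0.012],0],
    [[0,0,0],[0,0,-0.012],0],
    [[0,0,0],[0,0,-0.012],0],
    [[0,0,0],[0,0,-0.012],0],
    [[0,0,0],[0,0,-0.012],0]
  ]
}}

```text
time_s: 41.0
position: [483.1, -23.6, 97.6]
tool_rot: [0.0, 0.769, 0.64, 0.0]
contact_force: [-1.2, -0.1, 1.4]
width: 21.5
grasp_force: 39.5
```

Run:
```python
from h import *
force(24)
S=cv2.cvtColor(capture("side"),cv2.COLOR_RGB2BGR)
cv2.imwrite("pics/z7.png",cv2.convertScaleAbs(cv2.resize(S[190:265,215:305],None,fx=8,fy=8,interpolation=2),alpha=1.4))
```

```text
F [-0.97  0.15  1.49] sd [0.56 0.43 0.45] pos [483.07 -23.63  97.61] t 42.2
```

View pics/z7.png

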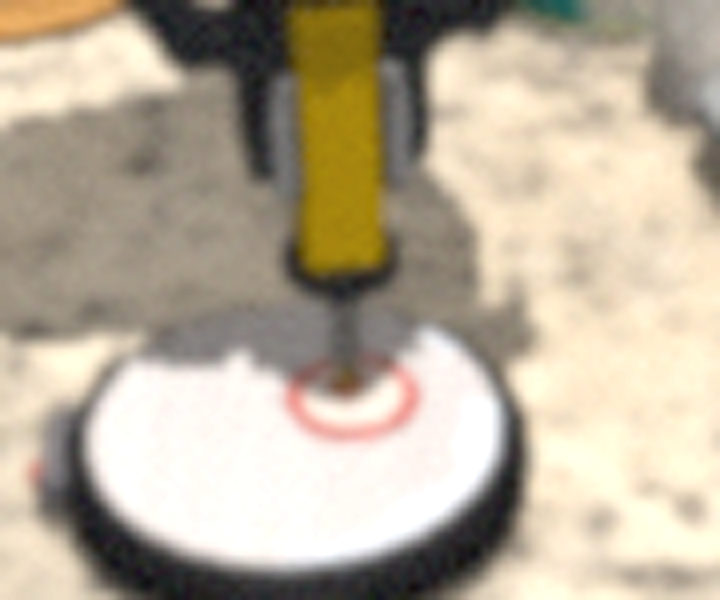

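The foot rests inside the red ring at crop (345,382), with the ring centre at (352,397). The press force is 2.4 N, which is half way. Hold for two more seconds, then hand in.

Request:
{"name": "servo_tool", "arguments": {
  "increments": [
    [[0,0,0],[0,0,0],0],
    [[0,0,0],[0,0,0],0],
    [[0,0,0],[0,0,0],0],
    [[0,0,0],[0,0,0],0],
    [[0,0,0],[0,0,0],0],
    [[0,0,0],[0,0,0],0],
    [[0,0,0],[0,0,0],0],
    [[0,0,0],[0,0,0],0],
    [[0,0,0],[0,0,0],0],
    [[0,0,0],[0,0,0],0]
  ]
}}

```text
time_s: 43.5
position: [483.0, -23.6, 97.6]
tool_rot: [-0.0, 0.769, 0.64, -0.0]
contact_force: [-1.9, 0.6, 1.6]
width: 21.4
grasp_force: 39.5
```

Request:
{"name": "servo_tool", "arguments": {
  "increments": [
    [[0,0,0],[0,0,0],0],
    [[0,0,0],[0,0,0],0],
    [[0,0,0],[0,0,0],0],
    [[0,0,0],[0,0,0],0],
    [[0,0,0],[0,0,0],0],
    [[0,0,0],[0,0,0],0],
    [[0,0,0],[0,0,0],0],
    [[0,0,0],[0,0,0],0],
    [[0,0,0],[0,0,0],0],
    [[0,0,0],[0,0,0],0]
  ]
}}

```text
time_s: 44.75
position: [483.1, -23.6, 97.6]
tool_rot: [-0.0, 0.769, 0.64, -0.0]
contact_force: [-0.8, 0.4, 2.0]
width: 21.4
grasp_force: 39.5
```

```bash
python3 -c "
from rig import *
print(job_done())"
```

```text
the job is handed in; nothing more can be done
None
```

The job is handed in at about 45 s: the mug stands upright within about 2 mm of the coaster's centre, and the probe is held upright inside the red ring, pressing at about 2.4 N (half way in) for over two seconds.

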